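Lay out the tooling for the next hand-press job

ROBOT

A 7-joint arm with a two-finger parallel gripper is mounted at the origin on the work surface. World frame = base frame: x ahead of the robot, y to its left, z up, the work surface at z = 0. Lengths are in m, angles in rad, forces in N, time in s.
With the tool pointing down it reaches from about 0.4 to 0.85 m from the base axis. Payload 10.4 kg.
Tool frame: the origin (TCP) lies midway between the tips of the shut fingers; the grasp point (between the pads) lies 19 mm behind it (r.grasp_offset is the distance from the TCP to the grasp point, in m); x points along the fingers, y is the direction in which the jaws open and shut, and the axes are right-handed (so a half turn about x gives the same grasp; the last joint's range is limited). The gripper opens to 87 mm and grips with 3 to 60 N. Pads are 19 mm wide; open, the fingers measure 117 mm over their backs; the gripper's body (75 mm by 190 mm) begins 51 mm behind the grasp point.
Start: joints at [-1.326, 0.332, -0.065, 1.46, 0.022, 1.35, -0.088], TCP at [0.165, 0.603, 0.223] pointing down, gripper open.
Joint ranges: [-2.6, 2.6], [-0.5, 2.12], [-1.47, 1.34], [0.16, 2.42], [-1.27, 4.41], [0.06, 2.06], [-2.6, 2.6]. Speed limits (rad/s): [2.22, 2.22, 2.79, 2.79, 3.14, 3.14, 3.14].

INTERFACE

Orientations are given as a unit quaternion [x, y, z, w].
In Python, from bench import r, vision, close_job gives the robot as it stands. The module is installed in compiled form; this text tells all that it offers.
- The arm moves only by the shell command python3 -m pendant 'ROWS' [OPENING] [FORCE]. ROWS is text: rows parted by semicolons, each of 6 numbers parted by spaces: the shift along the tool's x, y, z in units of 0.25 m (1.0 is 0.25 m), then the turn, a rotation vector about the tool's x, y, z in units of 1.5 rad (1.0 is 1.5 rad). A call has 1 to 8 rows; each row is the pose to reach, as a shift and turn from the pose commanded when the call began, along the tool's axes at that moment; what a row does not reach only later rows make up. A row lasts 1/10 s, in which the tool goes at most 50 mm and 8.59 degrees, less where a joint would pass 70% of its speed; a pose out of reach is approached as far as the arm can. A call with a number of a shift or a turn outside -1 to 1 is refused whole. A call with a gripper value outside its range is refused whole. OPENING is the gripper command: -1 is shut, 1 is fully open, values between are in proportion, set as the call begins (- or left out, the last holds). The fingers move at their own pace and stop on an object; FORCE is the grip in N (left out, the last holds). Time passes only in rows, so rows that repeat a pose let the fingers close. It gives the time, the measured TCP pose, the force and the opening at its end, in the units of the state.
- r.read_state(): the state, without advancing time (a new reading comes with each control period).
- vision.camera(name): name is "scene" or "top" or "wrist"; returns (picture, depth): 384x512x3 uint8, blue, green, red; 384x512 float32, m along the optical axis (not along the pixel's ray), 0 where there is no reading.
- vision.get_calibration(name): a dict with "camera_matrix" (3x3 intrinsics, pixels), "rvec" (rotation vector, rad) and "tvec" (3), from world to camera coordinates, as OpenCV has them. Camera axes: x right, y down, z forward; pixel columns grow to the right and rows downward; lengths in m; the calibration is good to about 2 mm. A picture is of the moment at which its call begins: read the wrist's pose just before it. get_calibration takes no time and is no camera call; for the wrist camera it gives the pose at the moment of the call.
- close_job(): hands the job in, once; it reports no verdict.
The state is a dict: "time": time; "joint_positions": joint angles; "joint_vel": joint speeds; "joint_torque": joint torques, N m; "ee_pos": TCP position; "eef_rot": TCP orientation; "ft_force": force on the tool from outside, world axes, zero at the start; "torque": the same for the moment, N m; "width": finger opening in m.
Only numpy, scipy, OpenCV 4.12 (cv2) and the standard library are available. Lean on these libraries where they do the work, as an engineer would, in place of code of your own. Each camera call takes 0.05 s, during which the arm holds its last target. There are 200 camera calls.

TASK

Lay out the tooling for the next press job, everything upright. Set the V-block on the middle of the long base plate with its groove running towards the upright stop, stand the spacer block halfway between the V-block and the stop with its broad side facing the stop, and stand the punch, wide foot down, on the bench off the plate's other end, in line with the V-block and about 2 cm clear of the plate. Set the round anvil on the middle of the square base plate with the collar centred on top of it, and leave the clamp, the screwdriver and the carton where they lie.

Things in the scene. Friction and masses are not known exactly. Their poses are not given: they have to be found in the camera images.
- stop_plate: Long dark steel press base plate fixed to the bench, 80 (x) x 180 (y) x 14 mm thick, turned up to 0.25 rad. Its upright stop, a bright steel bar 70 (x) x 12 (y) mm, stands on its +y end (the left end as the robot sees it), flush with the end, rising 40 mm above the plate's top; the stop's inner face is at y = +78 mm. Origin: middle of the plate's underside, on the bench; z up.
- bolt_plate: Square dark steel base plate fixed to the bench, 90 x 90 x 14 mm, with four bolt heads (10 mm across, 5 mm high) on its top at x, y = +-36 mm. Origin: middle of its underside, on the bench; z up.
- v_block: Loose steel V-block, 44 (x) x 50 (y) x 35 mm high, with a 90 degree V groove 28 mm wide and 14 mm deep along y in its top; flat vertical sides at x = +-22 mm; about 0.5 kg. Origin: middle of the underside, z up.
- spacer: Loose plain rectangular steel spacer block standing upright, 44 (x) x 20 (y) x 40 mm high; its broad sides are those facing +y and -y; about 0.27 kg. Origin: middle of the underside, z up.
- punch: Loose steel punch standing upright, 64 mm tall: a round foot 34 mm across and 18 mm high, above it a round shank 20 mm across; about 0.24 kg. Origin: middle of the foot's underside, z up along the shank.
- anvil: Loose round solid steel anvil disc, 56 mm across and 24 mm high; about 0.45 kg. Origin: middle of the underside, z up.
- collar: Loose steel ring, 40 mm outside, 20 mm hole, 22 mm high, lying flat; about 0.16 kg. Origin: middle of the underside, on the axis of the hole, z up.
- clamp: Bystander: dark steel C-clamp about 120 (x) x 200 (y) x 24 mm lying flat on the bench beyond the plates. Origin: under the middle of its frame, near its underside.
- screwdriver: Bystander: screwdriver 200 mm long lying along x on the bench at the robot's right. Origin: on its underside.
- carton: Bystander: small closed cardboard carton 100 (x) x 75 (y) x 55 mm at the robot's left. Origin: middle of the underside.
Not all that is in view belongs to the job. What is shaped like the spacer but red is not meant.

How it is judged:
At the end, for the whole second after the job is handed in: All upright, at rest. Of its spot, along and across the plate: V-block within 12 mm, spacer (51.5 mm from plate middle) 13, 14 mm, both square within 12 deg; punch on bench 110-142 mm from plate middle, 15 mm off line; anvil within 12 mm of square plate's middle; collar on it, centred within 10 mm (x of v_block in the frame of stop_plate between -0.012 and 0.012 m and y of v_block in the frame of stop_plate between -0.012 and 0.012 m and z of v_block in the frame of stop_plate between 0.01 and 0.018 m and angle between the y axis of each of v_block, spacer and the y axis of stop_plate, either way round below 0.21 rad and angle between each of v_block, spacer, punch, anvil, collar's own z axis and vertical below 0.1 rad and linear speed of each of v_block, spacer, punch, anvil, collar below 0.02 m/s and x of spacer in the frame of stop_plate between -0.014 and 0.014 m and y of spacer in the frame of stop_plate between 0.0385 and 0.0645 m and z of spacer in the frame of stop_plate between 0.01 and 0.018 m and x of punch in the frame of stop_plate between -0.015 and 0.015 m and y of punch in the frame of stop_plate between -0.142 and -0.11 m and height (world z) of punch below 0.004 m and horizontal distance between anvil and bolt_plate below 0.012 m and z of anvil in the frame of bolt_plate between 0.01 and 0.018 m and horizontal distance between collar and anvil below 0.01 m and height (world z) of collar between 0.034 and 0.042 m); the robot touches nothing.
It fails at once if the clamp is shifted by more than 20 mm (distance of clamp from where it was at the start of the episode above 0.02 m).
It fails at once if the screwdriver is shifted by more than 20 mm (distance of screwdriver from where it was at the start of the episode above 0.02 m).
It fails at once if the carton is shifted by more than 20 mm (distance of carton from where it was at the start of the episode above 0.02 m).
It also fails if it takes over 112 s, if anything falls off the work surface, if the arm or the gripper's body presses on something with over 40 N, if the wrist force passes 120 N, or if a joint passes its speed limit or range.

## Working session

There is one attempt and no reset: what is moved stays moved. The work goes in short steps, Python scripts to look and compute and a shell command to move; the robot and the scene stay as the last step left them, time stands still between calls to the robot, and variables do not carry over. Pictures are saved under pics/ and viewed, about 12 in all and at most 16, crops included, and the job is handed in when it is done.

```bash
mkdir -p pics
cat > h.py <<'E'
import numpy as np, cv2
from scipy.spatial.transform import Rotation as R
from bench import r, vision
def cam(n):
    c=vision.get_calibration(n); p,d=vision.camera(n)
    return p,d,np.array(c["camera_matrix"]),cv2.Rodrigues(np.array(c["rvec"],float))[0],np.array(c["tvec"],float).ravel()
def world(d,K,Rm,t):
    v,u=np.mgrid[:d.shape[0],:d.shape[1]]
    P=np.stack([(u-K[0,2])/K[0,0]*d,(v-K[1,2])/K[1,1]*d,d],-1)
    W=(P-t)@Rm; W[d<=0]=np.nan
    return W
E
python3 - <<'E'
from h import *
s=r.read_state(); print({k:np.round(v,3) for k,v in s.items()}, r.grasp_offset)
for n in("top","scene"):
    p,d,K,Rm,t=cam(n); W=world(d,K,Rm,t); np.save(n+'.npy',W); cv2.imwrite(f'pics/{n}0.png',p); print(n,-Rm.T@t)
E
```

```text
{'time': np.float64(0.0), 'joint_positions': array([-1.326,  0.333, -0.065,  1.461,  0.022,  1.35 , -0.088]), 'joint_vel': array([ 0.001, -0.   ,  0.   , -0.001,  0.001, -0.001, -0.001]), 'joint_torque': array([-1.0000e-03, -6.2326e+01,  2.4000e-02, -3.8990e+01, -6.1000e-02,
        4.0000e-02,  0.0000e+00]), 'ee_pos': array([0.165, 0.602, 0.222]), 'eef_rot': array([ 0.094,  0.701, -0.095,  0.701]), 'ft_force': array([-0.434, -1.13 ,  0.464]), 'torque': array([ 0.042, -0.002,  0.014]), 'width': np.float64(0.087)} 0.0187
top [0.3173538  0.01620583 1.44360674]
scene [ 1.13605163 -0.3872468   0.70449763]
```

View pics/top0.png

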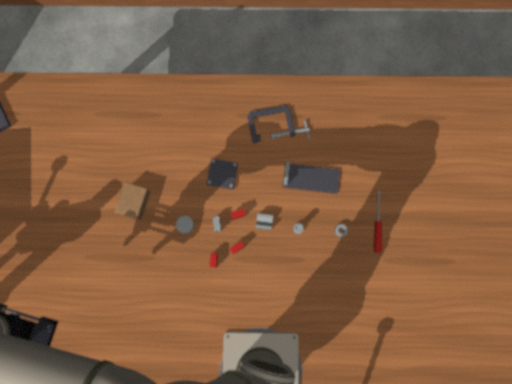

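View pics/scene0.png

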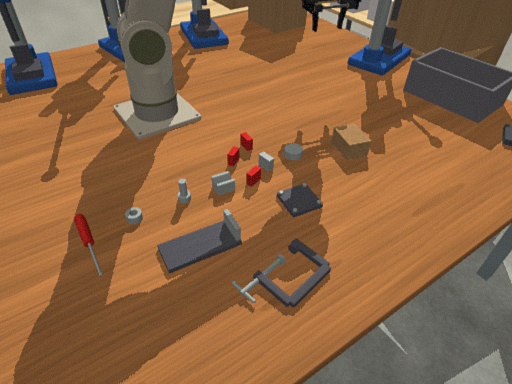

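Top view: anvil (185,225), grey spacer (217,223), V-block (264,221), punch (299,228), collar (341,230), square plate (223,174), long plate (312,178) with its stop at the left end (287,175). Possible confusions for the spacer are the red blocks at (239,214), (238,247) and (213,259). The grey block at (217,223) fits the description. Next I'll measure and check that crop.

```bash
cat > seg.py <<'E'
from h import *
W=np.load('top.npy'); img=cv2.imread('pics/top0.png')
v=np.load('top.npy')[...,2]
boxes=dict(anvil=(185,225),spacer=(217,223),vblock=(264,221),punch=(299,228),collar=(341,230),bolt=(223,174),stop=(312,178),red1=(239,214),red2=(238,247),red3=(213,259),carton=(131,200))
m=(v>0.008)&(v<0.12)
n,L=cv2.connectedComponents(m.astype('uint8'),connectivity=4)
for k,(u,w) in boxes.items():
    l=L[w,u]
    if l==0:
        sub=L[w-4:w+5,u-4:u+5]; l=np.bincount(sub[sub>0]).argmax() if (sub>0).any() else 0
    if l==0: print(k,'none');continue
    P=W[L==l]; zt=np.percentile(P[:,2],95)
    T=P if k in('stop','punch') else P[P[:,2]>zt-.008]
    if k=='stop': T=P[P[:,2]<.03]
    rc=cv2.minAreaRect((T[:,:2]*1000).astype('float32'))
    print(k,len(P),'ztop%.3f'%zt,'mean',T.mean(0).round(3),'rect',np.round(rc[0],1),np.round(rc[1],1),round(rc[2],1))
    if k=='stop':
        S=P[P[:,2]>.035]; print(' stopbar',S.mean(0).round(3))
E
python3 seg.py
python3 - <<'E'
from h import *
a=cv2.imread('pics/scene0.png')[125:275,110:330]; cv2.imwrite('pics/crop1.png',cv2.resize(a,None,fx=3.6,fy=3.6,interpolation=cv2.INTER_CUBIC))
K=vision.get_calibration('wrist');print(np.round(K['camera_matrix'],0)); Rm=cv2.Rodrigues(np.array(K['rvec'],float))[0]; s=r.read_state();T=R.from_quat(s['eef_rot']).as_matrix();print('cam axes in tool',(T.T@Rm.T).round(2), T.T@(-Rm.T@np.ravel(K['tvec'])-s['ee_pos']));print(T.round(3))
E
```

```text
anvil 247 ztop0.029 mean [0.446 0.248 0.025] rect [445.6 246.7] [53.1 51.6] 46.8
spacer 102 ztop0.044 mean [0.448 0.143 0.041] rect [448.4 143.6] [42.8 20.1] 9.5
vblock 227 ztop0.039 mean [ 0.457 -0.008  0.035] rect [457.5  -7.9] [49.1 44.3] 84.3
punch 89 ztop0.067 mean [ 0.436 -0.115  0.037] rect [ 437.6 -115.6] [32.2 29.8] 51.7
collar 101 ztop0.027 mean [ 0.433 -0.253  0.023] rect [ 434.3 -253.8] [35.8 37.1] 43.2
bolt 732 ztop0.020 mean [0.615 0.131 0.015] rect [615.2 131.7] [89.8 90.8] 81.3
stop 1307 ztop0.052 mean [ 0.602 -0.166  0.015] rect [ 603.6 -159.6] [181.9  82.1] 83.8
 stopbar [ 0.611 -0.076  0.053]
red1 103 ztop0.045 mean [0.481 0.077 0.041] rect [480.7  76.8] [20.  43.4] 17.1
red2 99 ztop0.045 mean [0.374 0.078 0.041] rect [374.   77.9] [19.7 43.3] 33.9
red3 103 ztop0.045 mean [0.333 0.151 0.041] rect [333.3 151.5] [19.1 41.3] 86.9
carton 873 ztop0.060 mean [0.517 0.414 0.056] rect [517.6 414.6] [76.4 99.8] 74.2
[[319.   0. 261.]
 [  0. 319. 192.]
 [  0.   0.   1.]]
cam axes in tool [[-0.   -0.26  0.96]
 [ 1.    0.    0.  ]
 [-0.    0.96  0.26]] [-0.16204014  0.00062317 -0.07193242]
[[-0.     0.265  0.964]
 [-0.001  0.964 -0.265]
 [-1.    -0.001  0.   ]]
```

View pics/crop1.png

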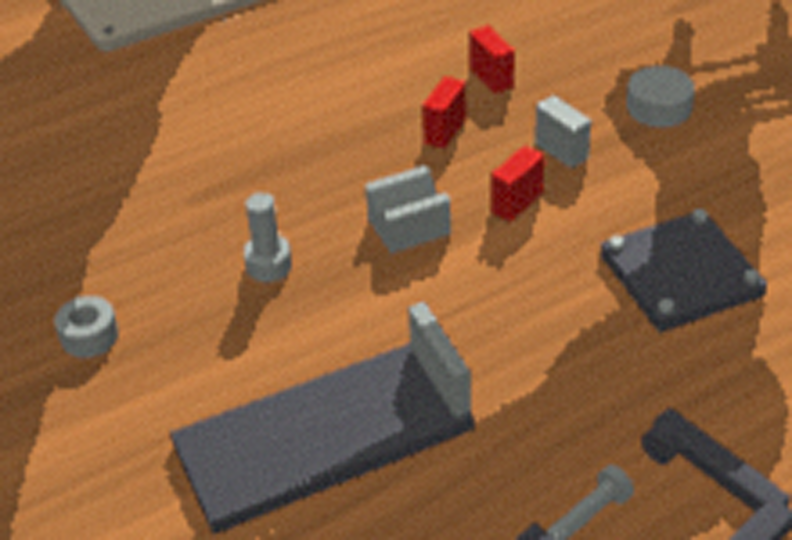

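The crop confirms the spacer: it is the grey block at crop (562,130), and all three others are red. The V-block groove at (410,205) runs roughly along the plate's length. I'll move over the V-block and refine with the wrist camera.

```bash
cat > goal.py <<'E'
import sys
from h import *
def goal(x,y,z,yaw):
    s=r.read_state(); T=R.from_quat(s['eef_rot']).as_matrix()
    a=np.radians(yaw); X=np.array([0,0,-1.]); Y=np.array([np.cos(a),np.sin(a),0]); G=np.stack([X,Y,np.cross(X,Y)],1)
    rv=R.from_matrix(T.T@G).as_rotvec()
    print('row',np.round(np.r_[T.T@(np.array([x,y,z])-s['ee_pos'])/.25,rv/1.5],3),'t',round(float(s['time']),2),'pos',s['ee_pos'].round(4))
if __name__=='__main__': goal(*map(float,sys.argv[1:5]))
E
python3 goal.py .45 -.01 .222 -5.7
```

```text
row [ 2.000e-03 -2.061e+00  1.746e+00  9.350e-01  1.000e-03  1.000e-03] t 0.1 pos [0.1653 0.6024 0.2219]
```

```bash
python3 -m pendant '0 -0.9 0.9 0.45 0 0;0 -0.9 0.9 0.45 0 0;0 -0.9 0.9 0.45 0 0;0 -0.9 0.9 0.45 0 0;0 -0.9 0.9 0.45 0 0;0 -0.9 0.9 0.45 0 0;0 -0.9 0.9 0.45 0 0;0 -0.9 0.9 0.45 0 0' 1; python3 goal.py .45 -.01 .222 -5.7
```

```text
time: 0.9
ee_pos: [0.3245, 0.3235, 0.2226]
eef_rot: [0.323, 0.629, -0.323, 0.629]
ft_force: [-1.1, 1.1, 0.9]
width: 0.087
row [ 0.002 -0.371  1.376  0.482 -0.    -0.   ] t 0.9 pos [0.3245 0.3235 0.2226]
```

```bash
python3 -m pendant '0 -0.26 0.98 0.34 0 0;0 -0.26 0.98 0.34 0 0;0 -0.26 0.98 0.34 0 0;0 -0.26 0.98 0.34 0 0;0 -0.26 0.98 0.34 0 0;0 -0.26 0.98 0.34 0 0;0 -0.26 0.98 0.34 0 0;0 -0.26 0.98 0.34 0 0'; python3 goal.py .45 -.01 .222 -5.7
```

```text
time: 1.7
ee_pos: [0.4138, 0.0914, 0.2224]
eef_rot: [0.469, 0.529, -0.469, 0.529]
ft_force: [0.5, 0.3, 0.4]
width: 0.0875
row [ 0.002  0.095  0.42   0.146 -0.     0.   ] t 1.7 pos [0.4138 0.0914 0.2224]
```

```bash
python3 -m pendant '0 0.095 0.42 0.146 0 0;0 0.095 0.42 0.146 0 0;0 0.095 0.42 0.146 0 0;0 0.095 0.42 0.146 0 0;0 0.095 0.42 0.146 0 0' 0.7
cat > wr.py <<'E'
import sys
from h import *
# args: out image; rectangles of every raised thing in wrist view
p,d,K,Rm,t=cam('wrist'); W=world(d,K,Rm,t); Z=W[...,2]; cv2.imwrite('pics/%s.png'%sys.argv[1],p); np.save('wrist.npy',W)
print('bench z',np.nanmedian(Z[(Z<.008)&(Z>-.01)]).round(4))
n,L=cv2.connectedComponents(((Z>.008)&(Z<.09)).astype('uint8'),connectivity=4)
for l in range(1,n):
    m=L==l
    if m.sum()<300: continue
    P=W[m]; zt=np.percentile(P[:,2],97); T=P[P[:,2]>zt-.005]
    c=np.argwhere(m).mean(0).astype(int)[::-1]
    f=lambda T:(lambda q:(np.round(q[0],1),np.round(q[1],1),round(q[2],1)))(cv2.minAreaRect((T[:,:2]*1000).astype('float32')))
    print(c,m.sum(),'z%.3f'%zt,'top',*f(T),'all',*f(P), 'bgr',p[m].mean(0).astype(int))
E
python3 wr.py w1; python3 goal.py .45 -.01 .222 -5.7
```

```text
time: 2.2
ee_pos: [0.4499, -0.0095, 0.2223]
eef_rot: [-0.524, -0.475, 0.524, -0.475]
ft_force: [0.3, -0.1, -0.4]
width: 0.0742
bench z 0.0
[403  33] 5868 z0.016 top [615.  120.7] [67.9 91.1] 81.3 all [615.  120.7] [67.9 91.1] 81.3 bgr [85 79 78]
[245  23] 1291 z0.041 top [449.6 143.5] [44.  20.5] 8.3 all [449.6 143.5] [44.  20.5] 8.3 bgr [147 151 143]
[132  26] 1466 z0.041 top [335.  151.6] [20.4 44.5] 87.3 all [335.  151.4] [20.5 44.7] 87.1 bgr [ 28  31 161]
[282  88] 930 z0.041 top [482.3  76.8] [20.1 43.9] 19.0 all [482.2  76.8] [20.2 43.9] 18.8 bgr [ 35  38 201]
[182  97] 1072 z0.041 top [375.3  77.9] [20.5 44.1] 33.1 all [375.3  77.9] [20.5 44.2] 33.1 bgr [ 30  34 178]
[503 118] 460 z0.022 top [727.5  20.1] [12.2 30.5] 5.7 all [727.8  22.1] [34.  18.2] 79.4 bgr [73 69 70]
[268 167] 1813 z0.036 top [459.1  -7.5] [50.3 43.4] 83.9 all [459.   -7.3] [50.3 43.7] 83.4 bgr [150 154 146]
[395 223] 2673 z0.055 top [613.4 -76.3] [12.9 70.6] 84.7 all [ 610.4 -102.3] [64.7 80. ] 83.7 bgr [109 108 103]
[260 246] 326 z0.033 top [ 441.1 -108.7] [ 3.7 14.7] 80.2 all [ 440.9 -108. ] [16.3 32.8] 85.2 bgr [142 145 137]
row [ 0.001  0.001  0.002  0.001 -0.     0.   ] t 2.25 pos [ 0.4498 -0.0094  0.2223]
```

View pics/w1.png

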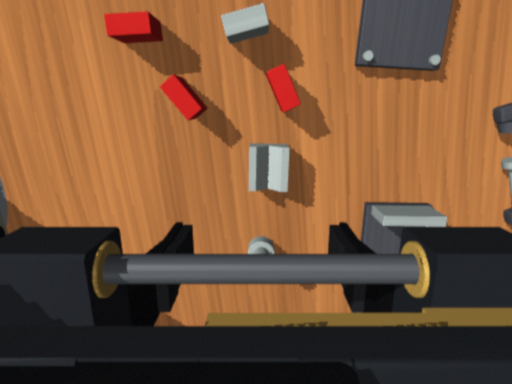

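The wrist view shows the V-block at (268,167), the spacer at (245,23) and the stop bar at (408,217). The plate centre works out to about (0.605,-0.160), yaw -5.7°. Now grasping the V-block.

```bash
python3 goal.py .459 -.0075 .06 -6.2;python3 -m pendant '0 0.036 -0.004 0.006 0 0;0.6 0.036 -0.004 0.006 0 0;0.6 0.036 -0.004 0.006 0 0;0.6 0.036 -0.004 0.006 0 0;0.6 0.036 -0.004 0.006 0 0;0.6 0.036 -0.004 0.006 0 0' 0.7; python3 goal.py .459 -.0075 .009 -6.2
```

```text
row [ 0.649  0.036 -0.011  0.007 -0.     0.   ] t 2.25 pos [ 0.4498 -0.0094  0.2223]
time: 2.85
ee_pos: [0.4595, -0.0113, 0.0733]
eef_rot: [-0.526, -0.472, 0.527, -0.472]
ft_force: [0.2, 0.3, 1.2]
width: 0.074
row [ 0.257 -0.003 -0.015 -0.001  0.001  0.001] t 2.85 pos [ 0.4595 -0.0113  0.0733]
```

```bash
python3 -m pendant '0.1 -0.003 -0.015 0 0 0;0.257 -0.003 -0.015 0 0 0;0.257 -0.003 -0.015 0 0 0;0.257 -0.003 -0.015 0 0 0'; python3 -m pendant '0 0 0 0 0 0;0 0 0 0 0 0;0 0 0 0 0 0;0 0 0 0 0 0;0 0 0 0 0 0;0 0 0 0 0 0' -1 40;  python3 -m pendant '-0.2 0 0 0 0 0;-0.4 0 0 0 0 0;-0.4 0 0 0 0 0;-0.4 0 0 0 0 0'; python3 goal.py .605 -.160 .11 -5.7
```

```text
time: 3.25
ee_pos: [0.4602, -0.0075, 0.0106]
eef_rot: [0.527, 0.472, -0.526, 0.472]
ft_force: [0.8, 1.0, 0.0]
width: 0.0745
time: 3.85
ee_pos: [0.4589, -0.0077, 0.0086]
eef_rot: [0.527, 0.472, -0.527, 0.472]
ft_force: [-1.6, 0.3, 7.0]
width: 0.0436
time: 4.25
ee_pos: [0.4588, -0.0074, 0.1084]
eef_rot: [0.527, 0.472, -0.526, 0.472]
ft_force: [-0.4, 0.1, -5.4]
width: 0.0438
row [-0.006  0.648  0.543 -0.007 -0.001 -0.   ] t 4.25 pos [ 0.4588 -0.0074  0.1084]
```

```bash
python3 -m pendant '0 0.3 0.25 0 0 0;0 0.648 0.543 -0.007 0 0;0 0.648 0.543 -0.007 0 0;0 0.648 0.543 -0.007 0 0;0 0.648 0.543 -0.007 0 0;0 0.648 0.543 -0.007 0 0;0 0.648 0.543 -0.007 0 0'; python3 goal.py .605 -.160 .026 -5.7; python3 wr.py w2
```

```text
time: 4.95
ee_pos: [0.6034, -0.1597, 0.106]
eef_rot: [-0.523, -0.476, 0.525, -0.473]
ft_force: [-1.0, 1.2, -5.1]
width: 0.0438
row [ 0.32   0.008  0.001 -0.    -0.     0.003] t 4.95 pos [ 0.6034 -0.1597  0.106 ]
bench z -0.0
[461  91] 5569 z0.021 top [767.3 -91.9] [ 62.4 126. ] 0.8 all [768.6 -92.3] [ 66.5 127. ] 1.0 bgr [140 141 137]
[263 134] 11871 z0.055 top [613.8 -76.7] [12.  70.1] 83.4 all [ 608.9 -122. ] [103.1  80.2] 83.4 bgr [103  98  96]
[ 39 168] 2629 z0.065 top [ 442.9 -117.7] [19.7 15.3] 70.6 all [ 442.3 -116.3] [29.6 33.9] 11.8 bgr [116 119 114]
```

```bash
python3 -m pendant '0.1 0.005 0.002 0.008 0 0;0.27 0.005 0.002 0.008 0 0;0.27 0.005 0.002 0.008 0 0;0.27 0.005 0.002 0.008 0 0'; python3 goal.py .6046 -.1602 .0235 -6.5
```

```text
time: 5.4
ee_pos: [0.6055, -0.1599, 0.0409]
eef_rot: [-0.527, -0.472, 0.527, -0.471]
ft_force: [-0.9, -0.4, -4.1]
width: 0.0433
row [ 0.07  -0.003  0.002  0.002 -0.     0.001] t 5.4 pos [ 0.6055 -0.1599  0.0409]
```

```bash
python3 -m pendant '0.03 -0.003 0.002 0 0 0;0.06 -0.003 0.002 0 0 0;0.07 -0.003 0.002 0 0 0;0.07 -0.003 0.002 0 0 0;0.07 -0.003 0.002 0 0 0'; python3 -m pendant '0 0 0 0 0 0;0 0 0 0 0 0;0 0 0 0 0 0' 0.4 20;  python3 -m pendant '-0.2 0 0 0 0 0;-0.4 0 0 0 0 0;-0.6 0 0 0 0 0;-0.6 0 0 0 0 0;-0.6 0 0 0 0 0'; python3 goal.py .4496 .1435 .17 8.3
```

```text
time: 5.9
ee_pos: [0.6055, -0.1616, 0.0235]
eef_rot: [0.527, 0.471, -0.527, 0.471]
ft_force: [0.6, -0.0, -4.8]
width: 0.0438
time: 6.2
ee_pos: [0.6059, -0.1617, 0.0239]
eef_rot: [0.527, 0.471, -0.527, 0.472]
ft_force: [-0.3, -0.2, -0.4]
width: 0.0582
time: 6.7
ee_pos: [0.6061, -0.1617, 0.1749]
eef_rot: [0.528, 0.471, -0.526, 0.472]
ft_force: [-0.1, -0.1, -0.2]
width: 0.061
row [ 0.018 -0.758 -1.144 -0.171 -0.    -0.002] t 6.7 pos [ 0.6061 -0.1617  0.1749]
```

```bash
python3 -m pendant '0 -0.3 -0.4 -0.1 0 0;0 -0.65 -0.98 -0.17 0 0;0 -0.65 -0.98 -0.17 0 0;0 -0.65 -0.98 -0.17 0 0;0 -0.65 -0.98 -0.17 0 0;0 -0.65 -0.98 -0.17 0 0;0 -0.65 -0.98 -0.17 0 0;0 -0.65 -0.98 -0.17 0 0' 0.4; python3 goal.py .4496 .1435 .07 8.3
```

```text
time: 7.5
ee_pos: [0.4702, 0.1009, 0.1724]
eef_rot: [0.462, 0.535, -0.463, 0.535]
ft_force: [-0.8, -1.2, -0.2]
width: 0.0607
row [ 0.41  -0.056 -0.181  0.001  0.     0.001] t 7.5 pos [0.4702 0.1009 0.1724]
```

```bash
python3 -m pendant '0 -0.056 -0.181 0 0 0;0.4 -0.056 -0.181 0 0 0;0.4 -0.056 -0.181 0 0 0;0.4 -0.056 -0.181 0 0 0;0.4 -0.056 -0.181 0 0 0'; python3 goal.py .4496 .1435 .012 8.3
```

```text
time: 8.0
ee_pos: [0.451, 0.1413, 0.0736]
eef_rot: [0.463, 0.534, -0.464, 0.534]
ft_force: [-0.1, 0.3, 0.8]
width: 0.0609
row [ 0.246 -0.004 -0.01  -0.003  0.001  0.001] t 8.0 pos [0.451  0.1413 0.0736]
```

```bash
python3 -m pendant '0.1 -0.004 -0.008 0 0 0;0.246 -0.004 -0.008 0 0 0;0.246 -0.004 -0.008 0 0 0;0.246 -0.004 -0.008 0 0 0;0.246 -0.004 -0.008 0 0 0'; python3 -m pendant '0 0 0 0 0 0;0 0 0 0 0 0;0 0 0 0 0 0;0 0 0 0 0 0;0 0 0 0 0 0' -1 30;  python3 -m pendant '-0.2 0 0 0 0 0;-0.5 0 0 0 0 0;-0.5 0 0 0 0 0;-0.5 0 0 0 0 0;-0.5 0 0 0 0 0'; python3 goal.py .6103 -.1090 .14 -6.5
```

```text
time: 8.5
ee_pos: [0.4513, 0.1452, 0.0143]
eef_rot: [0.464, 0.534, -0.462, 0.535]
ft_force: [0.1, -0.3, 0.6]
width: 0.061
time: 9.0
ee_pos: [0.4496, 0.1449, 0.0123]
eef_rot: [0.463, 0.535, -0.463, 0.534]
ft_force: [-3.1, -0.4, 7.6]
width: 0.0439
time: 9.5
ee_pos: [0.449, 0.1446, 0.1361]
eef_rot: [0.463, 0.535, -0.463, 0.534]
ft_force: [-1.0, -0.4, -4.2]
width: 0.0436
row [-0.016  0.493  1.096  0.171 -0.     0.   ] t 9.5 pos [0.449  0.1446 0.1361]
```

```bash
python3 -m pendant '0 0.2 0.4 0.1 0 0;0 0.44 0.98 0.17 0 0;0 0.44 0.98 0.17 0 0;0 0.44 0.98 0.17 0 0;0 0.44 0.98 0.17 0 0;0 0.44 0.98 0.17 0 0;0 0.44 0.98 0.17 0 0;0 0.44 0.98 0.17 0 0'; python3 goal.py .6106 -.1076 .1 -6.5
```

```text
time: 10.3
ee_pos: [0.5921, -0.0823, 0.1343]
eef_rot: [-0.526, -0.472, 0.529, -0.47]
ft_force: [-1.0, 1.1, -3.0]
width: 0.0438
row [0.137 0.085 0.092 0.001 0.001 0.003] t 10.3 pos [ 0.5921 -0.0823  0.1343]
```

```bash
python3 wr.py w3
```

```text
bench z -0.0
[100  18] 1640 z0.041 top [485.7  67.9] [20.6 26. ] 19.9 all [485.5  68.1] [20.8 26.9] 18.9 bgr [ 26  28 146]
[451  30] 3209 z0.024 top [762.5  26.3] [80.8 29.5] 10.8 all [763.9  27. ] [84.7 30. ] 11.2 bgr [80 76 76]
[457 170] 3922 z0.023 top [759.3 -82.3] [ 77.4 106.6] 45.9 all [782.3 -84.7] [ 76.9 125.2] 9.1 bgr [125 125 121]
[285 195] 4419 z0.055 top [613.8 -76.6] [12.4 69.6] 83.6 all [ 611.1 -101. ] [61.8 79.7] 83.9 bgr [111 111 106]
[276 299] 1790 z0.050 top [ 603.5 -175.7] [23.7 43.7] 86.7 all [ 597.  -189.8] [53.6 71.6] 85.4 bgr [124 124 119]
```

```bash
python3 -m pendant '0 0.085 0.092 0 0 0;0.1 0.085 0.092 0 0 0;0.25 0.085 0.092 0 0 0;0.25 0.085 0.092 0 0 0;0.25 0.085 0.092 0 0 0'; python3 goal.py .6106 -.1076 .0265 -6.5
```

```text
time: 10.85
ee_pos: [0.6114, -0.1061, 0.0742]
eef_rot: [-0.526, -0.472, 0.527, -0.471]
ft_force: [-0.1, -0.7, -2.7]
width: 0.0438
row [ 0.191 -0.002  0.006  0.002 -0.     0.001] t 10.85 pos [ 0.6114 -0.1061  0.0742]
```

```bash
python3 -m pendant '0 -0.004 0.006 0 0 0;0.1 -0.004 0.006 0 0 0;0.16 -0.004 0.006 0 0 0;0.19 -0.004 0.006 0 0 0;0.19 -0.004 0.006 0 0 0;0.19 -0.004 0.006 0 0 0'; python3 goal.py .6106 -.1076 .0265 -6.5;  python3 -m pendant '0 0 0 0 0 0;0 0 0 0 0 0;0 0 0 0 0 0' 0.4 20;  python3 -m pendant '-0.2 0 0 0 0 0;-0.4 0 0 0 0 0;-0.6 0 0 0 0 0;-0.6 0 0 0 0 0;-0.6 0 0 0 0 0'; python3 goal.py .436 -.19 .18 -6.5
```

```text
time: 11.45
ee_pos: [0.6112, -0.1088, 0.0274]
eef_rot: [0.527, 0.471, -0.527, 0.472]
ft_force: [-0.1, 0.1, -2.6]
width: 0.044
row [ 0.004 -0.003 -0.004  0.001 -0.    -0.001] t 11.45 pos [ 0.6112 -0.1088  0.0274]
time: 11.75
ee_pos: [0.6112, -0.1088, 0.0273]
eef_rot: [0.527, 0.471, -0.527, 0.472]
ft_force: [-0.3, 0.1, 0.5]
width: 0.0576
time: 12.25
ee_pos: [0.6116, -0.1088, 0.1783]
eef_rot: [0.528, 0.471, -0.526, 0.472]
ft_force: [0.4, 0.4, -0.9]
width: 0.0611
row [-0.009 -0.662  0.401  0.001 -0.001 -0.002] t 12.25 pos [ 0.6116 -0.1088  0.1783]
```

```bash
python3 -m pendant '0 -0.3 0.2 0 0 0;0 -0.65 0.5 0 0 0;0 -0.65 0.5 0 0 0;0 -0.65 0.5 0 0 0;0 -0.65 0.5 0 0 0;0 -0.65 0.5 0 0 0'; python3 wr.py w4;python3 goal.py .441 -.1155 .17 -6.5
```

```text
time: 12.85
ee_pos: [0.4342, -0.2151, 0.1762]
eef_rot: [0.528, 0.471, -0.527, 0.47]
ft_force: [0.4, 0.3, -0.5]
width: 0.0611
bench z -0.0
[429  92] 16956 z0.054 top [ 607.1 -133.1] [104.9  70.3] 83.4 all [ 604.6 -160.3] [179.7  81.4] 83.7 bgr [115 114 109]
[254  76] 1030 z0.065 top [ 439.8 -117.1] [19.1 18.7] 83.7 all [ 439.8 -116.9] [32.  33.2] 39.5 bgr [176 180 172]
[264 212] 959 z0.023 top [ 434.8 -253.3] [39.3 37.9] 84.1 all [ 434.8 -253.3] [39.2 38.1] 85.3 bgr [169 174 167]
[267 305] 1407 z0.025 top [ 415.6 -363.7] [10.2 98.2] 83.8 all [ 433.4 -365.1] [ 14.4 135.8] 82.4 bgr [ 37  43 136]
row [ 0.026 -0.022 -0.395  0.001 -0.001  0.   ] t 12.9 pos [ 0.4354 -0.2142  0.1763]
```

View pics/w4.png

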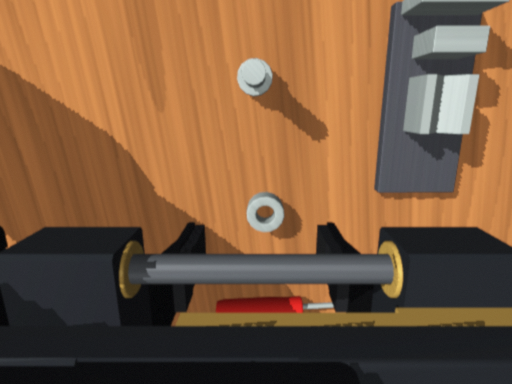

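The picture shows the V-block (440,105) and spacer (450,45) well placed on the plate, the punch at (255,77) and the collar at (265,212). Punch next.

```bash
python3 -m pendant '0 0.01 -0.389 0 0 0;0 0.01 -0.389 0 0 0;0.2 0.01 -0.389 0 0 0;0.35 0.01 -0.389 0 0 0;0.35 0.01 -0.389 0 0 0;0.35 0.01 -0.389 0 0 0'; python3 goal.py .4398 -.1170 .028 -6.5
```

```text
time: 13.5
ee_pos: [0.449, -0.1183, 0.0895]
eef_rot: [-0.526, -0.472, 0.528, -0.471]
ft_force: [0.6, 0.1, 1.5]
width: 0.0609
row [ 0.246 -0.037 -0.001  0.002  0.001  0.001] t 13.5 pos [ 0.449  -0.1183  0.0895]
```

```bash
python3 -m pendant '0 -0.037 -0.003 0 0 0;0.12 -0.037 -0.003 0 0 0;0.246 -0.037 -0.003 0 0 0;0.246 -0.037 -0.003 0 0 0;0.246 -0.037 -0.003 0 0 0'; python3 -m pendant '0 0 0 0 0 0;0 0 0 0 0 0;0 0 0 0 0 0;0 0 0 0 0 0;0 0 0 0 0 0;0 0 0 0 0 0' -1 30;  python3 -m pendant '-0.2 0 0 0 0 0;-0.4 0 0 0 0 0;-0.4 0 0 0 0 0;-0.4 0 0 0 0 0'; python3 goal.py .5905 -.2855 .13 -6.5
```

```text
time: 14.0
ee_pos: [0.4401, -0.1169, 0.0293]
eef_rot: [0.527, 0.471, -0.527, 0.471]
ft_force: [0.4, 0.1, -0.1]
width: 0.0608
time: 14.6
ee_pos: [0.4396, -0.1167, 0.0278]
eef_rot: [0.527, 0.471, -0.527, 0.471]
ft_force: [-1.2, -0.0, 0.4]
width: 0.0208
time: 15.0
ee_pos: [0.44, -0.1163, 0.1282]
eef_rot: [0.528, 0.471, -0.526, 0.472]
ft_force: [-0.8, -0.1, -3.3]
width: 0.018
row [-0.007  0.673  0.606  0.002 -0.001 -0.001] t 15.0 pos [ 0.44   -0.1163  0.1282]
```

```bash
python3 -m pendant '0 0.3 0.27 0 0 0;0 0.673 0.606 0 0 0;0 0.673 0.606 0 0 0;0 0.673 0.606 0 0 0;0 0.673 0.606 0 0 0;0 0.673 0.606 0 0 0;0 0.673 0.606 0 0 0'; python3 goal.py .5905 -.2855 .029 -6.5
```

```text
time: 15.7
ee_pos: [0.5885, -0.2863, 0.125]
eef_rot: [-0.526, -0.472, 0.528, -0.47]
ft_force: [0.0, 0.0, -3.6]
width: 0.0187
row [ 0.384  0.009 -0.004  0.    -0.     0.003] t 15.7 pos [ 0.5885 -0.2863  0.125 ]
```

```bash
python3 wr.py w5
python3 - <<'E'
from h import *
a=cam('scene')[0]; cv2.imwrite('pics/s5.png',cv2.resize(a[150:300,20:270],None,fx=3,fy=3))
E
```

```text
bench z -0.0
[263  72] 14585 z0.049 top [ 605.2 -166.3] [39.9 44.1] 83.3 all [ 601.  -193.2] [112.6  80.1] 83.7 bgr [118 115 111]
[ 80 172] 1751 z0.023 top [ 435.2 -253.8] [39.4 38.8] 43.9 all [ 435.3 -253.6] [39.7 38.8] 43.9 bgr [140 144 137]
[ 62 296] 1179 z0.026 top [ 391.8 -369.3] [20.1 52.1] 87.8 all [ 391.5 -369.5] [24.8 52.7] 86.8 bgr [ 25  30 151]
```

View pics/s5.png

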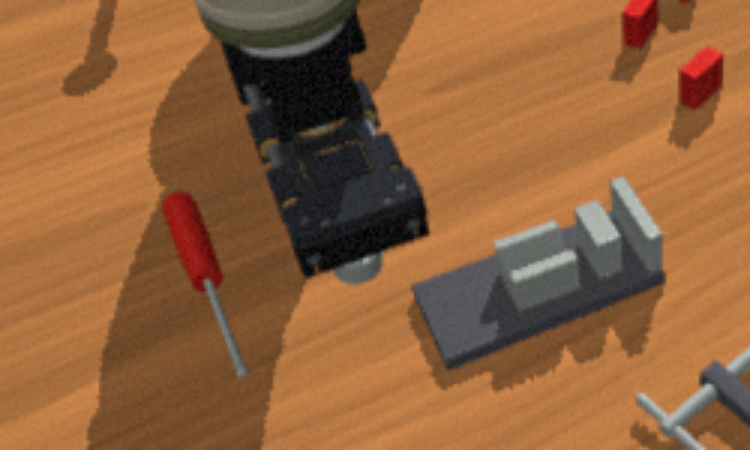

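The punch is held upright with its foot visible at (360,268). The plate, V-block and spacer look right. Lowering it now.

```bash
python3 -m pendant '0.1 0.006 -0.004 0 0 0;0.25 0.006 -0.004 0 0 0;0.33 0.006 -0.004 0 0 0;0.36 0.006 -0.004 0 0 0;0.38 0.006 -0.004 0 0 0;0.38 0.006 -0.004 0 0 0;0.38 0.006 -0.004 0 0 0';  python3 goal.py .5905 -.2855 .0285 -6.5
```

```text
time: 16.5
ee_pos: [0.5922, -0.2853, 0.034]
eef_rot: [0.527, 0.471, -0.527, 0.472]
ft_force: [-0.1, -0.8, -2.6]
width: 0.0186
row [ 0.022 -0.007  0.001  0.001  0.    -0.001] t 16.5 pos [ 0.5922 -0.2853  0.034 ]
```

```bash
python3 -m pendant '0.01 0 0 0 0 0;0.018 0 0 0 0 0;0.022 0 0 0 0 0;0.022 0 0 0 0 0;0.022 0 0 0 0 0'; python3 goal.py .5905 -.2855 .0285 -6.5
```

```text
time: 17.0
ee_pos: [0.5922, -0.2856, 0.0295]
eef_rot: [0.528, 0.471, -0.527, 0.472]
ft_force: [-4.9, 3.9, 14.6]
width: 0.0187
row [ 0.004 -0.007  0.     0.001 -0.    -0.001] t 17.0 pos [ 0.5922 -0.2856  0.0295]
```

```bash
python3 -m pendant '-0.004 0 0 0 0 0;-0.004 0 0 0 0 0'; python3 -m pendant '0 0 0 0 0 0;0 0 0 0 0 0;0 0 0 0 0 0' 0 20;  python3 -m pendant '-0.2 0 0 0 0 0;-0.4 0 0 0 0 0;-0.6 0 0 0 0 0;-0.6 0 0 0 0 0;-0.6 0 0 0 0 0'; python3 goal.py .56 -.36 .22 -6.5
```

```text
time: 17.2
ee_pos: [0.5921, -0.2855, 0.0296]
eef_rot: [0.527, 0.471, -0.527, 0.472]
ft_force: [-2.0, 1.3, 8.6]
width: 0.0185
time: 17.5
ee_pos: [0.5916, -0.2852, 0.0282]
eef_rot: [0.527, 0.471, -0.527, 0.471]
ft_force: [-0.5, -0.2, 0.2]
width: 0.0353
time: 18.0
ee_pos: [0.5921, -0.2854, 0.1794]
eef_rot: [0.528, 0.471, -0.527, 0.472]
ft_force: [0.3, 0.2, -0.5]
width: 0.0435
row [-0.162 -0.094  0.311  0.001  0.    -0.002] t 18.0 pos [ 0.5921 -0.2854  0.1794]
```

```bash
python3 -m pendant '0 0 0.3 0 0 0;0 0 0.3 0 0 0;0 0 0.3 0 0 0'; python3 wr.py w6; python3 goal.py .4456 .16 .2 -6.5
```

```text
time: 18.3
ee_pos: [0.5802, -0.364, 0.1765]
eef_rot: [-0.527, -0.47, 0.53, -0.469]
ft_force: [-0.9, -0.1, -0.0]
width: 0.0436
bench z -0.0
[261  28] 5077 z0.015 top [ 597.3 -225.5] [49.3 80.2] 83.4 all [ 597.3 -225.5] [49.4 80.2] 83.5 bgr [108 100  99]
[96 82] 1444 z0.023 top [ 435.4 -253.8] [38.9 39. ] 35.7 all [ 435.4 -254. ] [39.2 39.1] 38.7 bgr [162 166 159]
[263  97] 986 z0.065 top [ 592.2 -285.5] [19.  18.2] 83.3 all [ 592.6 -285.5] [33.3 32.8] 83.0 bgr [207 212 205]
[123 200] 2815 z0.026 top [ 415.3 -371.2] [20.4 99.3] 86.8 all [ 465.  -373.7] [ 25.6 199.6] 87.0 bgr [ 45  50 150]
row [-9.20e-02 -7.80e-01 -2.01e+00 -1.00e-03  0.00e+00  2.00e-03] t 18.35 pos [ 0.5814 -0.3616  0.1764]
```

View pics/w6.png

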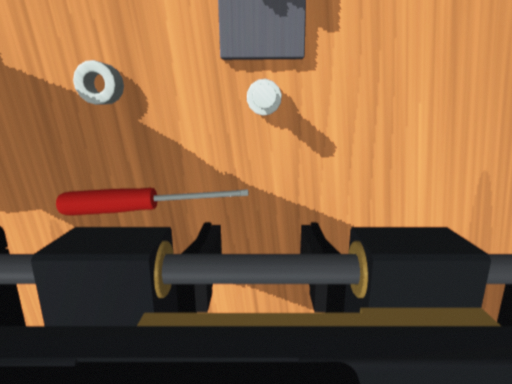

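The punch stands upright at (263,97) with the plate end beside it and the screwdriver untouched. On to the anvil.

```bash
python3 -m pendant '0 -0.1 -0.3 0 0 0;-0.1 -0.37 -0.97 0 0 0;-0.1 -0.37 -0.97 0 0 0;-0.1 -0.37 -0.97 0 0 0;-0.1 -0.37 -0.97 0 0 0;-0.1 -0.37 -0.97 0 0 0;-0.1 -0.37 -0.97 0 0 0' 0.9; python3 -m pendant '0 -0.1 -0.3 0 0 0;0 -0.38 -0.97 0 0 0;0 -0.38 -0.97 0 0 0;0 -0.38 -0.97 0 0 0;0 -0.38 -0.97 0 0 0;0 -0.38 -0.97 0 0 0;0 -0.38 -0.97 0 0 0';python3 wr.py w7; python3 goal.py .4456 .247 .06 -8.7
```

```text
time: 19.05
ee_pos: [0.5181, -0.1041, 0.2027]
eef_rot: [0.526, 0.474, -0.525, 0.472]
ft_force: [0.2, -0.4, 0.4]
width: 0.0817
time: 19.75
ee_pos: [0.4505, 0.1441, 0.2026]
eef_rot: [-0.526, -0.472, 0.527, -0.472]
ft_force: [0.0, 0.3, -0.9]
width: 0.0828
bench z 0.0
[246  73] 2516 z0.025 top [447.1 247.8] [55.  54.7] 84.1 all [447.1 247.8] [55.  54.7] 84.1 bgr [179 183 174]
[409 164] 6530 z0.019 top [616.4 132.1] [89.7 90.1] 81.3 all [616.5 131.8] [90.3 90.7] 81.2 bgr [87 82 81]
[153 178] 1113 z0.041 top [335.1 151.8] [20.4 44.2] 87.1 all [335.1 151.8] [20.3 44.3] 87.5 bgr [ 29  32 175]
[294 229] 874 z0.041 top [482.2  77. ] [19.9 44.1] 19.1 all [482.2  77.2] [20.  44.4] 19.0 bgr [ 31  34 191]
[201 236] 989 z0.041 top [375.3  78.2] [20.8 43.9] 33.7 all [375.3  78.3] [21.  43.9] 33.2 bgr [ 24  26 150]
row [ 0.57  -0.068 -0.415  0.027  0.001  0.   ] t 19.8 pos [0.4511 0.1422 0.2027]
```

```bash
python3 -m pendant '0 -0.062 -0.418 0.027 0 0;0.1 -0.062 -0.418 0.027 0 0;0.35 -0.062 -0.418 0.027 0 0;0.55 -0.062 -0.418 0.027 0 0;0.55 -0.062 -0.418 0.027 0 0;0.55 -0.062 -0.418 0.027 0 0;0.55 -0.062 -0.418 0.027 0 0' 0.9; python3 goal.py .4471 .2478 .004 -8.8
```

```text
time: 20.5
ee_pos: [0.4486, 0.247, 0.0665]
eef_rot: [0.537, 0.459, -0.537, 0.46]
ft_force: [1.0, 0.5, 0.4]
width: 0.0831
row [ 0.25  -0.006 -0.002 -0.001  0.    -0.001] t 20.5 pos [0.4486 0.247  0.0665]
```

```bash
python3 -m pendant '0.1 -0.005 -0.003 0 0 0;0.2 -0.005 -0.003 0 0 0;0.25 -0.005 -0.003 0 0 0;0.25 -0.005 -0.003 0 0 0;0.25 -0.005 -0.003 0 0 0';  python3 -m pendant '0 0 0 0 0 0;0 0 0 0 0 0;0 0 0 0 0 0;0 0 0 0 0 0;0 0 0 0 0 0' -1 40;  python3 -m pendant '-0.2 0 0 0 0 0;-0.45 0 0 0 0 0;-0.45 0 0 0 0 0;-0.45 0 0 0 0 0'; python3 goal.py .6163 .1319 .11 -8.8
```

```text
time: 21.0
ee_pos: [0.447, 0.2498, 0.0046]
eef_rot: [0.537, 0.46, -0.536, 0.46]
ft_force: [-0.5, -0.5, 0.2]
width: 0.0828
time: 21.5
ee_pos: [0.4464, 0.2498, 0.0036]
eef_rot: [0.537, 0.461, -0.536, 0.461]
ft_force: [0.9, -0.4, 1.9]
width: 0.0553
time: 21.9
ee_pos: [0.4465, 0.2504, 0.1171]
eef_rot: [0.538, 0.461, -0.535, 0.46]
ft_force: [0.2, 0.4, -5.5]
width: 0.0551
row [ 0.028  0.743  0.366  0.001 -0.002 -0.001] t 21.9 pos [0.4465 0.2504 0.1171]
```

```bash
python3 -m pendant '0 0.35 0.17 0 0 0;0 0.743 0.36 0 0 0;0 0.743 0.36 0 0 0;0 0.743 0.36 0 0 0;0 0.743 0.36 0 0 0;0 0.743 0.36 0 0 0;0.15 0.743 0.36 0 0 0;0.2 0.743 0.36 0 0 0;'; python3 goal.py .6163 .1339 .0186 -8.8
```

```text
time: 22.7
ee_pos: [0.6122, 0.1336, 0.0609]
eef_rot: [-0.534, -0.462, 0.538, -0.46]
ft_force: [-1.0, 0.6, -6.1]
width: 0.0553
row [ 0.169  0.017 -0.004  0.002  0.001  0.005] t 22.7 pos [0.6122 0.1336 0.0609]
```

```bash
python3 -m pendant '0 0.008 0 0 0 0;0.06 0.008 0 0 0 0;0.1 0.008 0 0 0 0;0.1 0.008 0 0 0 0;0.1 0.008 0 0 0 0'; python3 goal.py .6163 .1339 .0186 -8.8
```

```text
time: 23.2
ee_pos: [0.618, 0.1323, 0.041]
eef_rot: [0.537, 0.461, -0.536, 0.461]
ft_force: [-0.0, 0.0, -3.8]
width: 0.055
row [ 0.09  -0.008 -0.005  0.001 -0.    -0.   ] t 23.2 pos [0.618  0.1323 0.041 ]
```

```bash
python3 -m pendant '0 -0.008 -0.005 0 0 0;0.05 -0.008 -0.005 0 0 0;0.075 -0.008 -0.005 0 0 0;0.088 -0.008 -0.005 0 0 0;0.088 -0.008 -0.005 0 0 0;0.088 -0.008 -0.005 0 0 0'; python3 goal.py .6163 .1339 .0186 -8.8;  python3 -m pendant '0 0 0 0 0 0;0 0 0 0 0 0;0 0 0 0 0 0;0 0 0 0 0 0' 0.7 20;  python3 -m pendant '-0.2 0 0 0 0 0;-0.4 0 0 0 0 0;-0.6 0 0 0 0 0;-0.6 0 0 0 0 0;-0.6 0 0 0 0 0'; python3 goal.py .56 .03 .18 -6.5
```

```text
time: 23.8
ee_pos: [0.6162, 0.1337, 0.0187]
eef_rot: [0.537, 0.46, -0.537, 0.461]
ft_force: [0.4, -0.2, -4.5]
width: 0.0553
row [ 0.     0.    -0.001  0.001  0.    -0.   ] t 23.8 pos [0.6162 0.1337 0.0187]
time: 24.2
ee_pos: [0.6165, 0.1339, 0.0192]
eef_rot: [0.537, 0.461, -0.536, 0.461]
ft_force: [-0.1, 0.5, 1.1]
width: 0.0729
time: 24.7
ee_pos: [0.6168, 0.134, 0.1703]
eef_rot: [0.538, 0.46, -0.535, 0.461]
ft_force: [0.3, 0.2, -1.1]
width: 0.0743
row [-0.04  -0.162  0.446 -0.026 -0.001 -0.002] t 24.7 pos [0.6168 0.134  0.1703]
```

Check the anvil on the way to the collar.

```bash
python3 -m pendant '0 -0.16 0.446 -0.026 0 0;0 -0.16 0.446 -0.026 0 0;0 -0.16 0.446 -0.026 0 0;0 -0.16 0.446 -0.026 0 0' 0.4; python3 wr.py w8; python3 goal.py .435 -.2537 .17 -6.5
```

```text
time: 25.1
ee_pos: [0.5581, 0.0265, 0.1681]
eef_rot: [-0.528, -0.47, 0.529, -0.469]
ft_force: [0.9, -0.1, 0.9]
width: 0.0611
bench z -0.0
[310  58] 10114 z0.039 top [615.7 131.6] [55.5 54.6] 88.0 all [616.7 131.9] [90.1 90. ] 81.1 bgr [123 121 117]
[16 75] 916 z0.041 top [351.4 150.9] [20.1 13. ] 84.6 all [340.1 151.1] [20.1 36. ] 88.3 bgr [ 17  19 105]
[174 138] 1456 z0.041 top [482.3  76.7] [20.7 43.9] 19.1 all [482.3  76.8] [20.9 44. ] 19.1 bgr [ 29  33 174]
[462 152] 2196 z0.023 top [763.4  26.8] [83. 30.] 10.9 all [766.8  28.2] [90.6 30.5] 11.9 bgr [80 76 76]
[ 63 150] 1963 z0.041 top [375.9  78. ] [21.3 44. ] 34.0 all [375.9  78. ] [21.3 44.2] 33.7 bgr [ 24  27 146]
[447 214] 413 z0.024 top [747.7 -35.4] [18.7 17.8] 11.9 all [746.7 -36.3] [23.6 22.4] 0.9 bgr [148 152 146]
[307 298] 1300 z0.055 top [598.1 -91. ] [31.9 41.4] 83.5 all [ 593.8 -105.3] [61.3 46.6] 83.5 bgr [120 121 116]
row [-8.000e-03 -3.630e-01  1.181e+00 -1.000e-03 -0.000e+00  1.000e-03] t 25.15 pos [0.559  0.0291 0.1682]
```

Anvil is centred to within 1 mm. Now the collar.

```bash
python3 -m pendant '0 -0.2 0.4 0 0 0;0 -0.35 0.98 0 0 0;0 -0.35 0.98 0 0 0;0 -0.35 0.98 0 0 0;0 -0.35 0.98 0 0 0;0 -0.35 0.98 0 0 0;0 -0.35 0.98 0 0 0'; python3 goal.py .435 -.2537 .06 -6.5
```

```text
time: 25.85
ee_pos: [0.4452, -0.2045, 0.1687]
eef_rot: [-0.528, -0.47, 0.528, -0.47]
ft_force: [0.7, 0.2, -0.2]
width: 0.061
row [ 0.435 -0.018  0.2   -0.001  0.     0.   ] t 25.85 pos [ 0.4452 -0.2045  0.1687]
```

```bash
python3 -m pendant '0 -0.018 0.2 0 0 0;0.15 -0.018 0.2 0 0 0;0.4 -0.018 0.2 0 0 0;0.4 -0.018 0.2 0 0 0;0.4 -0.018 0.2 0 0 0;0.4 -0.018 0.2 0 0 0'; python3 goal.py .435 -.2537 .004 -6.5
```

```text
time: 26.45
ee_pos: [0.4365, -0.2527, 0.0701]
eef_rot: [0.527, 0.471, -0.527, 0.472]
ft_force: [0.2, 0.3, 1.6]
width: 0.061
row [ 0.265 -0.006  0.005  0.001  0.    -0.001] t 26.45 pos [ 0.4365 -0.2527  0.0701]
```

```bash
python3 -m pendant '0.1 -0.006 0.002 0 0 0;0.2 -0.006 0.002 0 0 0;0.262 -0.006 0.002 0 0 0;0.262 -0.006 0.002 0 0 0;0.262 -0.006 0.002 0 0 0';  python3 -m pendant '0 0 0 0 0 0;0 0 0 0 0 0;0 0 0 0 0 0;0 0 0 0 0 0;0 0 0 0 0 0' -1 25;  python3 -m pendant '-0.2 0 0 0 0 0;-0.5 0 0 0 0 0;-0.5 0 0 0 0 0;-0.5 0 0 0 0 0'; python3 goal.py .616 .1317 .13 -6.5
```

```text
time: 26.95
ee_pos: [0.4344, -0.2537, 0.0045]
eef_rot: [0.528, 0.471, -0.527, 0.471]
ft_force: [-0.3, -0.7, -0.5]
width: 0.061
time: 27.45
ee_pos: [0.4338, -0.2535, 0.0037]
eef_rot: [0.528, 0.471, -0.527, 0.471]
ft_force: [0.0, 0.6, 5.4]
width: 0.0388
time: 27.85
ee_pos: [0.4352, -0.2542, 0.1313]
eef_rot: [0.529, 0.47, -0.526, 0.472]
ft_force: [-0.2, -0.1, -1.3]
width: 0.0387
row [ 0.009  0.544 -1.616  0.    -0.    -0.004] t 27.85 pos [ 0.4352 -0.2542  0.1313]
```

```bash
python3 -m pendant '0 0.1 -0.3 0 0 0;0 0.3 -0.9 0 0 0;0 0.3 -0.9 0 0 0;0 0.3 -0.9 0 0 0;0 0.3 -0.9 0 0 0;0 0.3 -0.9 0 0 0;0 0.3 -0.9 0 0 0'; python3 -m pendant '0 0.1 -0.3 0 0 0;0 0.244 -0.71 0 0 0;0 0.244 -0.71 0 0 0;0 0.244 -0.71 0 0 0;0 0.244 -0.71 0 0 0;0 0.244 -0.71 0 0 0';  python3 goal.py .616 .1317 .0435 -6.5
```

```text
time: 28.55
ee_pos: [0.5327, -0.0378, 0.1269]
eef_rot: [-0.526, -0.472, 0.528, -0.471]
ft_force: [-0.8, -0.7, -2.1]
width: 0.0386
time: 29.15
ee_pos: [0.6137, 0.1299, 0.1273]
eef_rot: [-0.527, -0.471, 0.528, -0.471]
ft_force: [-0.4, -0.8, -0.9]
width: 0.0387
row [ 0.335  0.009 -0.009 -0.     0.001  0.001] t 29.15 pos [0.6137 0.1299 0.1273]
```

```bash
python3 -m pendant '0.1 0.004 -0.004 0 0 0;0.2 0.004 -0.004 0 0 0;0.25 0.004 -0.004 0 0 0;0.25 0.004 -0.004 0 0 0;0.25 0.004 -0.004 0 0 0'; python3 goal.py .616 .1317 .0428 -6.5
```

```text
time: 29.65
ee_pos: [0.6154, 0.131, 0.0666]
eef_rot: [0.528, 0.47, -0.528, 0.471]
ft_force: [0.0, -0.2, -1.2]
width: 0.0389
row [ 0.095  0.002 -0.003 -0.001 -0.    -0.   ] t 29.65 pos [0.6154 0.131  0.0666]
```

```bash
python3 -m pendant '0.05 0.002 -0.003 0 0 0;0.08 0.002 -0.003 0 0 0;0.092 0.002 -0.003 0 0 0;0.092 0.002 -0.003 0 0 0;0.092 0.002 -0.003 0 0 0'; python3 goal.py .616 .1317 .0428 -6.5;  python3 -m pendant '0 0 0 0 0 0;0 0 0 0 0 0;0 0 0 0 0 0;0 0 0 0 0 0' 0.4 20;  python3 -m pendant '-0.2 0 0 0 0 0;-0.4 0 0 0 0 0;-0.6 0 0 0 0 0;-0.6 -0.1 0.4 0 0 0;-0.6 -0.2 0.6 0 0 0;-0.6 -0.2 0.6 0 0 0;-0.6 -0.2 0.6 0 0 0'; python3 wr.py w9
python3 - <<'E'
from h import *
a=cam('scene')[0]; cv2.imwrite('pics/s9.png',cv2.resize(a[110:310,50:390],None,fx=2.3,fy=2.3))
E
```

```text
time: 30.15
ee_pos: [0.6158, 0.1327, 0.0429]
eef_rot: [0.528, 0.471, -0.527, 0.471]
ft_force: [-0.0, -1.4, -0.9]
width: 0.0388
row [ 0.001  0.001  0.004  0.    -0.    -0.   ] t 30.15 pos [0.6158 0.1327 0.0429]
time: 30.55
ee_pos: [0.6158, 0.1328, 0.043]
eef_rot: [0.528, 0.471, -0.527, 0.471]
ft_force: [0.7, -0.0, 0.3]
width: 0.0588
time: 31.25
ee_pos: [0.5469, -0.0171, 0.1933]
eef_rot: [0.529, 0.469, -0.529, 0.469]
ft_force: [-0.5, -0.4, -0.5]
width: 0.0611
bench z 0.0
[312  32] 6047 z0.060 top [614.6 122.5] [19.6 38.1] 83.5 all [614.5 116.5] [59.5 90.2] 81.3 bgr [104 102  99]
[22 28] 1473 z0.041 top [342.6 151.3] [20.5 30.8] 87.4 all [336.1 151.5] [20.6 44.2] 87.2 bgr [ 23  25 133]
[182  90] 1293 z0.041 top [482.4  76.7] [20.4 43.9] 18.8 all [482.4  76.7] [20.4 44. ] 19.0 bgr [ 32  35 183]
[463 104] 2167 z0.024 top [764.7  26.6] [84.7 29.9] 10.6 all [768.9  20. ] [94.2 51.9] 7.2 bgr [80 75 76]
[ 76 103] 1718 z0.041 top [375.2  77.9] [21.6 44.7] 33.8 all [375.3  77.9] [21.7 44.8] 33.7 bgr [ 26  29 152]
[466 201] 2012 z0.023 top [777.9 -62.5] [73.5 80.3] 9.0 all [781.1 -61.9] [82.  80.4] 9.2 bgr [112 111 108]
[323 228] 2154 z0.055 top [612.8 -85.8] [31.6 70.2] 84.2 all [611.5 -95.7] [51.7 80. ] 84.1 bgr [117 118 112]
[309 298] 1171 z0.050 top [ 590.5 -155.8] [37.  12.6] 83.0 all [ 588.2 -167.4] [60.9 48.7] 84.4 bgr [119 119 114]
```

View pics/s9.png

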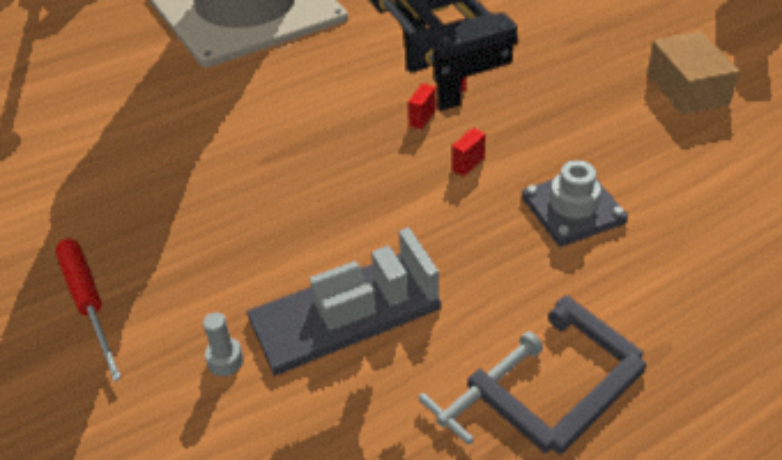

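View pics/w9.png

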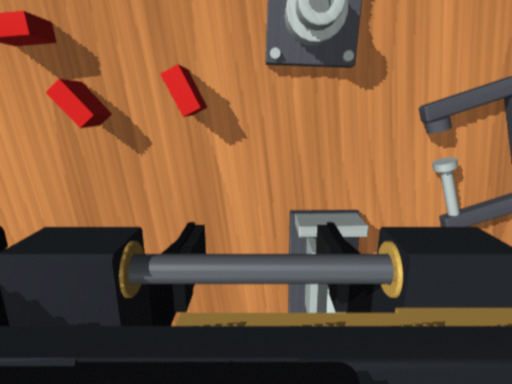

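Scene crop: collar on anvil (577,180), V-block (342,290), spacer (390,272) and punch (222,345) are all upright, and the clamp, screwdriver and carton look untouched. One last measurement after backing away.

```bash
python3 -m pendant '-0.2 -0.3 0.5 0 0 0;-0.2 -0.4 0.95 0 0 0;-0.2 -0.4 0.95 0 0 0;-0.2 -0.4 0.95 0 0 0;-0.2 -0.4 0.95 0 0 0;-0.2 -0.4 0.95 0 0 0;-0.2 -0.4 0.95 0 0 0;-0.2 -0.4 0.95 0 0 0'
python3 - <<'E'
from h import *
def rect(P): q=cv2.minAreaRect((P[:,:2]*1000).astype('float32')); return np.round(q[0],1),np.round(q[1],1),round(q[2],1)
yw=np.radians(-6.4); c=np.array([.6046,-.1603]); ex=np.array([np.cos(yw),np.sin(yw)]); ey=np.array([-ex[1],ex[0]])
for n in('wrist','top'):
    p,d,K,Rm,t=cam(n); W=world(d,K,Rm,t).reshape(-1,3); W=W[~np.isnan(W[:,0])]
    l=np.stack([(W[:,:2]-c)@ex,(W[:,:2]-c)@ey,W[:,2]],1)
    for k,b in dict(v=(-.06,.034,.046,.054),sp=(.035,.072,.049,.065),bar=(.073,.1,.049,.065),punch=(-.16,-.095,.055,.08)).items():
        Q=l[(abs(l[:,0])<.05)&(l[:,1]>b[0])&(l[:,1]<b[1])&(l[:,2]>b[2])&(l[:,2]<b[3])]
        if len(Q)>10: print(n,k,len(Q),*rect(Q))
    for z0,z1 in((.034,.045),(.056,.07)):
        Q=W[(np.hypot(W[:,0]-.616,W[:,1]-.132)<.045)&(W[:,2]>z0)&(W[:,2]<z1)]
        if len(Q)>10: print(n,'anvil/collar',len(Q),*rect(Q))
E
python3 seg.py 2>/dev/null | grep carton; tail -1 /dev/null
```

```text
time: 32.15
ee_pos: [0.4243, -0.2336, 0.2428]
eef_rot: [0.527, 0.471, -0.527, 0.472]
ft_force: [0.7, -0.2, 0.1]
width: 0.0608
wrist v 1106 [ 1.1 -0.8] [49.8 45.5] 89.8
wrist sp 1034 [ 0.5 50.6] [20.1 44.9] 89.8
wrist bar 215 [-0.6 78.4] [ 2.  69.4] 89.8
wrist punch 298 [   1.1 -125.4] [19.1 19.2] 25.5
top v 101 [-0.2 -0.1] [48.7 44.1] 89.7
top sp 87 [ 0.1 51. ] [19.6 43.2] 89.9
top bar 77 [-1.3 83.9] [69.5 11.8] 0.4
top punch 32 [  -0.8 -125. ] [18.8 17. ] 89.3
top anvil/collar 114 [614.1 132.3] [53.7 52.9] 43.0
top anvil/collar 88 [614. 132.] [38.8 35.2] 2.3
carton 873 ztop0.060 mean [0.517 0.414 0.056] rect [517.6 414.6] [76.4 99.8] 74.2
```

All are within about 2 mm of target, so I'm handing in.

```bash
python3 -c "
from bench import close_job,r
print(close_job(), r.read_state()['time'])"
```

```text
the job is handed in; nothing more can be done
the job is handed in; nothing more can be done
```

The layout is finished and handed in, after about 32 s on the robot clock; the hand-in reports no verdict. I placed the V-block, spacer, punch, anvil and collar in that order. The gripper was open, clear and touching nothing at the end.

| Part | Measured position | Target |
|---|---|---|
| V-block | within about 1 mm of the plate's middle, square to under 1° | middle of the plate |
| Spacer | 50.6–51.0 mm from the plate's middle, on line, square to under 1° | 51.5 mm |
| Punch | 125 mm off the other end, within about 1 mm of the line, upright on the bench | 110–142 mm |
| Anvil | about 1 mm from the square plate's middle | middle of the plate |
| Collar | about 0.3 mm off the anvil's centre | centred on the anvil |

- **Disagreements:** The wrist and top cameras differ by 1–2 mm, which is within calibration. The last wrist view did not cover the anvil and collar, so the collar figure comes from the top camera alone.
- **Punch set-down:** It met the bench about 1 mm early, with about 15 N of wrist force. It was then released and stood upright.
- **Bystanders:** The clamp, screwdriver and carton looked undisturbed in the last scene picture, but I did not re-measure their positions. My final carton printout came from the starting picture, so it shows nothing about movement.

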